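# Press the blue magnet and hold it over its plaque

## Robot

A 6-joint arm with a two-finger parallel gripper is mounted at the origin on the work surface. World frame = base frame: x ahead of the robot, y to its left, z up, the work surface at z = 0. Lengths are in m, angles in rad, forces in N, time in s.
With the tool pointing down it reaches from about 0.35 to 0.775 m from the base axis. Payload 7.3 kg.
Tool frame: the origin (TCP) lies at the centre of the arm's flange, where the gripper is bolted on; the fingertips stand 178 mm ahead of it and the grasp point (between the pads) lies 159 mm ahead of it; z points along the fingers, y is the line along which they close (so a half turn about z gives the same grasp; the last joint's range is limited). The gripper opens to 92 mm and grips with 3 to 60 N. Pads are 19 mm wide; open, the fingers measure 130 mm over their backs; the gripper's body (75 mm by 190 mm) begins 47 mm behind the grasp point.
Start: joints at [-1.258, 0.342, 1.524, -0, 1.275, -0.146], TCP at [0.233, -0.471, 0.405] pointing down, gripper open.
Joint ranges: [-2.53, 2.53], [-0.77, 2.02], [0.04, 2.7], [-1, 4.14], [0.28, 2.66], [-3.11, 3.11]. Speed limits (rad/s): [2.57, 2.57, 3.14, 3.14, 3.14, 3.14].

## Interface

Orientations are given as [roll, pitch, yaw] about the fixed x, y, z axes, in that order (R = Rz(yaw) Ry(pitch) Rx(roll)).
In Python, from cell import telemetry, vision, ticket gives the robot as it stands.
- The arm moves only by the shell command python3 -m crank 'ROWS' [FORCE]. ROWS is JSON, a list of rows, each a list of 5 numbers: the gripper command: -1 is shut, 1 is fully open, values between are in proportion, then the shift along the tool's x, y, z in mm, then the turn about the tool's z in rad. In form: [[fingers, dx, dy, dz, roll], ...]. A call has 1 to 12 rows; each row is the pose to reach, as a shift and turn from the pose commanded when the call began, along the tool's axes at that moment; what a row does not reach only later rows make up. A row lasts 1/12 s, in which the tool goes at most 41.7 mm and 7.16 degrees, less where a joint would pass 70% of its speed; a pose out of reach is approached as far as the arm can. A call with a gripper value outside its range is refused whole. The fingers move at their own pace and stop on an object; FORCE is the grip in N (left out, the last holds). Time passes only in rows, so rows that repeat a pose let the fingers close. It gives the time, the measured TCP pose, the force, the opening and the grip force at its end, in the units of the state.
- telemetry.observe(): the state, without advancing time (a new reading comes with each control period).
- vision.read_camera(name): name is "side" or "top" or "wrist"; returns (picture, depth): 420x560x3 uint8, red, green, blue; 420x560 float32, m along the optical axis (not along the pixel's ray), 0 where there is no reading.
- vision.get_calibration(name): a dict with "camera_matrix" (3x3 intrinsics, pixels), "rvec" (rotation vector, rad) and "tvec" (3), from world to camera coordinates, as OpenCV has them. Camera axes: x right, y down, z forward; pixel columns grow to the right and rows downward; lengths in m; the calibration is good to about 2 mm. A picture is of the moment at which its call begins: read the wrist's pose just before it. get_calibration takes no time and is no camera call; for the wrist camera it gives the pose at the moment of the call.
- ticket.hand_in(): hands the job in; it is judged then, once.
The state is a dict: "time": time; "qpos": joint angles; "qvel": joint speeds; "joint_efforts": joint torques, N m; "tool_pos": TCP position; "tool_rot": TCP orientation; "contact_force": force on the tool from outside, world axes, zero at the start; "torque": the same for the moment, N m; "opening": finger opening in m; "grip_force": force on a finger pad.
Only numpy, scipy, OpenCV 4.12 (cv2) and the standard library are available. Lean on these libraries where they do the work, as an engineer would, in place of code of your own. Each camera call takes 0.05 s, during which the arm holds its last target. There are 200 camera calls.

## Task

Finish the blue magnet lying in the hand press: swing the press's red-barred lever all the way down to its stop and let it come fully back up. Then lift the magnet out, carry it over the tub of paints without knocking anything, and finish while still holding it: level and still, about a centimetre above the plaque with the blue frame, centred in the frame with its long sides along the frame's long sides, so that the maker can check the fit before gluing. The magnet must not touch either plaque, nothing is put down or let go at the end, and everything else on the table stays where it is.

Things in the scene. Friction and masses are not known exactly. Their poses are not given: they have to be found in the camera images.
- magnet_blue: the blue magnet: a rigid flat rectangular block 66 x 44 x 14 mm (x, y, z), 35-70 g, blue with a white panel on its face; it starts face up, loose, on the lower die of the press. Origin: centre of its underside; x along the long side, z up out of its face.
- press: grey hand press, fixed. Origin: on the table under the lower die's centre; x points from die to lever hinge, y is parallel to hinge and bar. Base plate 20 mm thick, x -65 to +135, y +-80 mm. Lower die 52 (x) x 28 (y) mm, top at 55 mm: the magnet overhangs it and can be pinched by its long sides from above. Hinge cheeks at x 75 to 115, y +-58 to +-70 mm, 105 mm high
- press_die (a point): centre of the top of the lower die, 55 mm above the table, where the underside of the magnet rests
- lever_hinge (a point): middle of the lever's hinge line: in the press's frame at x +95 mm, y 0, 90 mm above the table; the hinge line is parallel to the press's y
- lever (a joint): angle of the sprung lever about its hinge: 0 = upright (at rest, held there by the spring), 1.571 = level, lying over the die towards the press's -x, against its stop. The upper die then clears the magnet by about 1.5 mm. Fully down takes about 7 N at the bar; let go, it springs back up to 0.
- lever_bar (a point): middle of the lever's red round bar, 18 mm thick, 90 mm free between two arms, parallel to the press's y, 170 mm from the hinge: 260 mm above the table when up, 90 mm when down (75 mm from the die's centre, at press x -75). Pinch it across (along press x) from above; it turns in the fingers as it swings. The upper die sticks out 20 mm to press -x, 67 to 123 mm from the hinge
- card_blue: the target plaque: plywood 100 x 78 x 12 mm (x, y, z) fixed flat on the table, with a painted blue rectangular frame 82 x 60 mm outside, 74 x 52 mm inside, centred on it, long side along x. Origin: centre of its underside, on the table.
- card_blue_top (a point): centre of the upper face of the blue-framed plaque, 12 mm above the table; x along the frame's long side
- card_red: a like plaque with a red frame, not the target; the two may have swapped places
- tub: white plastic tub of paint bottles, fixed, 300 x 90 x 90 mm (x, y, z), standing between the press and the plaques; the bottle caps in it reach 115 mm above the table. Origin: centre of its underside.
- magnet_red: bystander: a red magnet of the same size lying on the table, leave alone; origin at the centre of its underside
- bottle: bystander: small red paint bottle, 38 mm wide, 100 mm high, loose; origin at the centre of its underside
- pot: bystander: green paint pot with a black cap, 52 mm wide, 55 mm high, loose; origin at the centre of its underside
Things that resemble listed ones, but are neither listed nor needed, are in the scene too. Of the things that look like the magnet_blue, the largest one is meant.

How it is judged:
By the outcome, as a careful person would: the job done as asked, in the order asked, and still so for the second after the job is handed in, while the arm keeps its last pose, push and grip.
It also fails if it takes over 72 s, if anything falls off the work surface, if the arm or the gripper's body presses on something with over 40 N, if the wrist force passes 120 N, or if a joint passes its speed limit or range.

## Working session

There is one attempt and no reset: what is moved stays moved. The work goes in short steps, Python scripts to look and compute and a shell command to move; the robot and the scene stay as the last step left them, time stands still between calls to the robot, and variables do not carry over. Pictures are saved under pics/ and viewed, at most 10 in all, crops included, and the job is handed in when it is done.

```bash
ls; mkdir -p pics; python3 - <<'E'
from cell import telemetry, vision
import cv2,numpy as np,pickle
s=telemetry.observe(); print(s)
for n in("top","side"):
    p,d=vision.read_camera(n); c=vision.get_calibration(n)
    pickle.dump((p,d,c),open(f"pics/{n}.pkl","wb")); cv2.imwrite(f"pics/{n}0.png",p[:,:,::-1])
    print(n,c)
E
```

```text
pics
{'time': 0.0, 'qpos': array([-1.25800016e+00,  3.42715675e-01,  1.52502951e+00, -1.59764438e-05,
        1.27538102e+00, -1.46000019e-01]), 'qvel': array([-0.00077315, -0.00121875, -0.00100688, -0.00068643, -0.0015803 ,
       -0.00182906]), 'joint_efforts': array([ 4.26207798e-04, -4.31237698e+01, -2.44217741e+01,  7.15392851e-02,
        5.61062491e-02, -1.20130626e-04]), 'tool_pos': array([ 0.23248132, -0.47056605,  0.40404405]), 'tool_rot': array([-3.14007320e+00, -2.07989054e-04,  4.58800693e-01]), 'contact_force': array([-0.423192  ,  0.51909901,  0.69610104]), 'torque': array([ 0.05558705,  0.02292377, -0.02305094]), 'grip_force': 0.0, 'opening': 0.09174036900424827}
top {'camera_matrix': array([[392.82212003,   0.        , 276.79342726],
       [  0.        , 392.82212003, 206.56335358],
       [  0.        ,   0.        ,   1.        ]]), 'rvec': array([ 2.05738487, -2.14167325,  0.25373885]), 'tvec': array([0.05542282, 0.66418699, 0.96157375])}
side {'camera_matrix': array([[508.59654169,   0.        , 275.61347311],
       [  0.        , 508.59654169, 216.40029185],
       [  0.        ,   0.        ,   1.        ]]), 'rvec': array([ 0.71412876,  2.584488  , -1.16224831]), 'tvec': array([ 0.5263671 , -0.1189229 ,  1.61840513])}
```

View pics/top0.png

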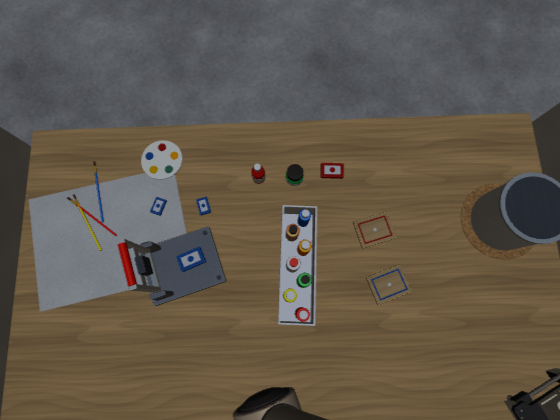

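View pics/side0.png

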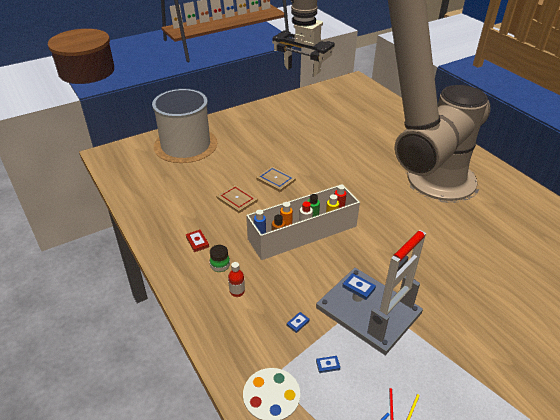

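The top view shows the press magnet at about (191,259), with smaller lookalikes at (158,206) and (203,206). The lever bar is at (127,264), the tub at (298,265), the blue-framed plaque at (389,284) and the red-framed one at (375,230). The side view agrees: the lever is upright and the bar is at (409,245).

```bash
cat > h.py <<'E'
import cv2,numpy as np
def ray(c,uv,z):
    R=cv2.Rodrigues(np.array(c["rvec"]))[0]; t=np.array(c["tvec"]).ravel()
    n=cv2.undistortPoints(np.array(uv,float).reshape(-1,1,2),c["camera_matrix"],None).reshape(-1,2)
    d=np.c_[n,np.ones(len(n))]@R; o=-R.T@t
    return o+d*((z-o[2])/d[:,2])[:,None]
def blobs(p,col,roi,amin=20):
    h=cv2.cvtColor(p,cv2.COLOR_RGB2HSV).astype(int); H,S,V=h[...,0],h[...,1],h[...,2]
    m=((H>100)&(H<130)&(S>110)&(V>40)) if col=="blue" else (((H<8)|(H>172))&(S>140)&(V>60))
    k=np.zeros_like(m); x0,y0,x1,y1=roi; k[y0:y1,x0:x1]=1; m=(m&k).astype(np.uint8)
    cs=cv2.findContours(m,cv2.RETR_EXTERNAL,cv2.CHAIN_APPROX_NONE)[0]
    return sorted([c.reshape(-1,2) for c in cs if len(c)>=amin],key=lambda c:-cv2.contourArea(c))
def rect(c,cont,z):
    w=ray(c,cont,z)[:,:2]; (cx,cy),(a,b),_=r=cv2.minAreaRect((w*1000).astype(np.float32))
    bp=cv2.boxPoints(r); e=[bp[1]-bp[0],bp[2]-bp[1]]; l=max(e,key=np.linalg.norm)
    return np.round([cx,cy,max(a,b),min(a,b),np.degrees(np.arctan2(l[1],l[0]))%180],1)
E
python3 - <<'E'
import pickle; from h import *
for n,rs in dict(top=[("magnet","blue",(170,235,215,280),.069),("card","blue",(360,255,420,310),.012),("cardred","red",(350,205,400,255),.012),("bar","red",(110,235,140,295),.264),("tubwhite",None,None,None)],
 side=[("magnet","blue",(335,265,385,305),.069),("card","blue",(250,160,300,195),.012),("bar","red",(385,225,430,265),.262)]).items():
    p,d,c=pickle.load(open(f"pics/{n}.pkl","rb"))
    R=cv2.Rodrigues(c["rvec"])[0]; print(n,"cam",(-R.T@c["tvec"]).round(3))
    for nm,col,roi,z in rs:
        if col is None:
            print("tub corners",ray(c,[(282,206),(317,208),(279,324),(315,326)],.09).round(3)[:,:2].tolist()); continue
        for b in blobs(p,col,roi)[:2]: print(nm,rect(c,b,z), "uv",b.mean(0).round(0),"depth",d[tuple(b.mean(0).astype(int)[::-1])].round(3))
p,d,c=pickle.load(open("pics/top.pkl","rb"))
print(ray(c,[(208,230),(226,269),(155,304)],.02).round(3))
E
```

```text
top cam [0.425 0.04  1.089]
magnet [538.3 256.7  67.   45.3 111.4] uv [191. 259.] depth 1.018
card [ 429.3 -274.9   78.7   10.2  115.5] uv [394. 293.] depth 1.05
card [ 480.9 -256.2   78.1    5.6  109.8] uv [384. 274.] depth 1.066
cardred [ 606.2 -241.4   81.7   60.4  104.9] uv [374. 229.] depth 1.094
bar [512.6 348.9  91.7  17.1  16.7] uv [127. 264.] depth 0.815
tub corners [[0.664, 0.015], [0.655, -0.076], [0.368, 0.035], [0.36, -0.052]]
side cam [1.114 0.836 0.985]
magnet [541.9 261.2  68.4  51.3 110.8] uv [359. 286.] depth 1.192
card [ 428.  -275.7   77.9    4.   107.5] uv [281. 173.] depth 1.63
card [ 476.  -242.8   45.5    5.9  115. ] uv [274. 183.] depth 1.581
bar [508.  348.9  99.4  18.   16.8] uv [409. 245.] depth 1.016
[[0.621 0.22  0.02 ]
 [0.512 0.172 0.02 ]
 [0.428 0.36  0.02 ]]
```

```bash
cat >> h.py <<'E'
from scipy.spatial.transform import Rotation as Ro
def rel(x,y,z,yaw,s=None):
    "TCP target in m, yaw in deg -> row part dx,dy,dz mm, roll rad"
    from cell import telemetry
    s=s or telemetry.observe(); R=Ro.from_euler("xyz",s["tool_rot"])
    d=R.inv().apply(np.array([x,y,z])-s["tool_pos"])*1000
    dy=np.degrees(s["tool_rot"][2])-yaw
    return np.round(d,1).tolist(), round(float(np.radians((dy+180)%360-180)),4)
E
python3 - <<'E'
from h import *
from cell import vision,telemetry
c=vision.get_calibration("wrist");s=telemetry.observe()
R=cv2.Rodrigues(c["rvec"])[0];o=-R.T@np.ravel(c["tvec"]);T=Ro.from_euler("xyz",s["tool_rot"])
print("cam in tool",T.inv().apply(o-s["tool_pos"]),"axes",(T.inv().as_matrix()@R.T).round(3),c["camera_matrix"][0])
print(rel(.42,-.25,.45,16.7),rel(.47,.05,.47,16.7),rel(.511,.349,.47,16.7))
E
```

```text
cam in tool [0.08129369 0.00094932 0.02035697] axes [[-0.001 -0.954 -0.3  ]
 [ 1.    -0.001 -0.   ]
 [ 0.    -0.3    0.954]] [313.5965684   0.        276.02204  ]
([265.8, -114.8, -45.7], 0.1673) ([443.5, -361.7, -65.3], 0.1673) ([612.7, -611.6, -64.9], 0.1673)
```

```bash
python3 -m crank '[[1,60,-25,-45,0.05],[1,100,-43,-45,0.1],[1,138,-60,-45,0.167],[1,175,-76,-45,0.167],[1,210,-92,-45,0.167],[1,240,-104,-45,0.167],[1,258,-112,-45,0.167],[1,266,-115,-45,0.167],[1,266,-115,-45,0.167],[1,266,-115,-45,0.167],[1,266,-115,-45,0.167]]'
python3 - <<'E'
from h import *
from cell import vision,telemetry
import pickle
c=vision.get_calibration("wrist");p,d=vision.read_camera("wrist");pickle.dump((p,d,c),open("pics/wcard.pkl","wb"))
cv2.imwrite("pics/wcard.png",p[:,:,::-1]); print(ray(c,[(276,210)],.012))
for b in blobs(p,"blue",(0,0,560,420),40)[:4]: print(b.mean(0),rect(c,b,.012))
print(rel(.47,.05,.48,16.7),rel(.511,.349,.48,16.7),rel(.6,.3,.48,16.7))
E
```

```text
time: 1.02
tool_pos: [0.4195, -0.2507, 0.4495]
tool_rot: [-3.142, 0.001, 0.291]
contact_force: [-0.6, -1.0, -0.1]
opening: 0.0919
grip_force: 0.0
[[ 0.36939776 -0.26653463  0.012     ]]
[294.70813397 149.10526316] [ 456.1 -266.1   80.7   59.4  108.9]
([134.6, -273.9, -30.6], -0.0015) ([259.4, -548.7, -30.6], -0.0015) ([330.6, -476.3, -30.7], -0.0015)
```

View pics/wcard.png

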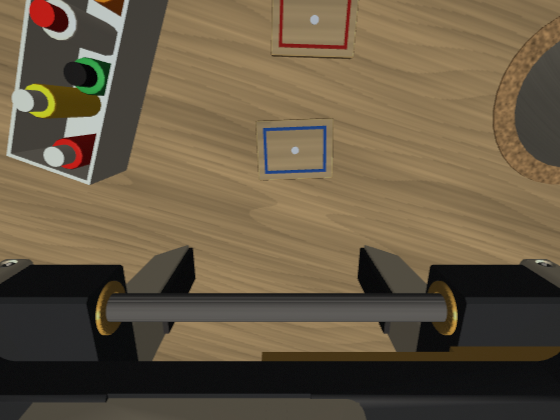

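The wrist view shows the blue frame at (295,149), not occluded: centre (456.1,-266.1) mm, long side at 108.9°. Next I go to the bar.

```bash
python3 -m crank '[[1,15,-31,-30,0],[1,32,-67,-30,0],[1,48,-101,-30,0],[1,64,-135,-30,0],[1,80,-169,-30,0],[1,96,-203,-30,0],[1,112,-237,-30,0],[1,128,-271,-30,0],[1,144,-305,-30,0],[1,160,-339,-30,0],[1,176,-373,-30,0],[1,192,-407,-30,0]]'
python3 -m crank '[[1,16,-34,0,0],[1,32,-68,0,0],[1,46,-98,0,0],[1,58,-124,0,0],[1,67,-141,0,0],[1,67,-141,0,0],[1,67,-141,0,0],[1,67,-141,0,0]]'
python3 - <<'E'
from h import *
from cell import vision,telemetry
import pickle
c=vision.get_calibration("wrist");p,d=vision.read_camera("wrist");pickle.dump((p,d,c),open("pics/wbar.pkl","wb"))
cv2.imwrite("pics/wbar.png",p[:,:,::-1])
for b in blobs(p,"red",(0,0,560,420),40)[:4]: print("red",b.mean(0),rect(c,b,.265))
for b in blobs(p,"blue",(0,0,560,420),40)[:4]: print("blue",b.mean(0),rect(c,b,.069))
print(rel(.511,.349,.42,16.7))
E
```

```text
time: 2.07
tool_pos: [0.4873, 0.1955, 0.4797]
tool_rot: [3.141, -0.0, 0.289]
contact_force: [0.1, -0.2, -0.4]
opening: 0.0917
grip_force: 0.0
time: 2.73
tool_pos: [0.5112, 0.348, 0.4794]
tool_rot: [3.141, 0.001, 0.29]
contact_force: [-0.7, -0.4, 0.8]
opening: 0.0915
grip_force: 0.0
red [273.38255034 229.20469799] [513.2 349.3  89.9  17.5  16.6]
red [181.9140625  30.03125  ] [614.4 431.2  37.2   2.1  51.5]
red [549.43859649 255.87719298] [551.7 163.9  20.2   6.8  81. ]
red [556.671875  24.21875 ] [674.9 235.9  14.1   4.2  31.8]
blue [349.76646707 174.85628743] [540.3 258.2  66.2  44.9 111.4]
blue [305.20588235  23.85294118] [684.5 364.7  41.3  26.7 159. ]
blue [396.81967213  58.96721311] [680.9 254.4  40.4  27.6  15.6]
blue [180.   9.] [659.5 499.7  17.5   4.4  11.4]
([0.3, -1.1, 59.7], -0.0018)
```

View pics/wbar.png

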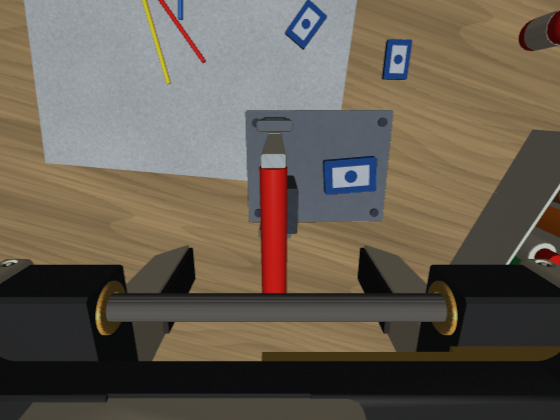

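The bar is between the open fingers, at pixel (273,229). It lies at (513,349) mm and 16.6°, and the magnet is at (540.3,258.2) mm and 111.4°. I descend and pinch.

```bash
python3 -m crank '[[1,1.5,-0.6,20,0],[1,1.5,-0.6,40,0],[1,1.5,-0.6,54,0],[1,1.5,-0.6,60,0],[1,1.5,-0.6,60,0],[-1,1.5,-0.6,60,0],[-1,1.5,-0.6,60,0],[-1,1.5,-0.6,60,0],[-1,1.5,-0.6,60,0],[-1,1.5,-0.6,60,0],[-1,1.5,-0.6,60,0],[-1,1.5,-0.6,60,0]]' 25
python3 -c "
import numpy as np
for t in np.linspace(0,90,25): print(t,(170*np.sin(np.radians(t))).round(1),(170*(1-np.cos(np.radians(t)))).round(1))"
```

```text
time: 3.78
tool_pos: [0.5118, 0.3506, 0.4198]
tool_rot: [3.142, -0.0, 0.292]
contact_force: [0.6, -0.3, -0.1]
opening: 0.05
grip_force: 0.0
0.0 0.0 0.0
3.75 11.1 0.4
7.5 22.2 1.5
11.25 33.2 3.3
15.0 44.0 5.8
18.75 54.6 9.0
22.5 65.1 12.9
26.25 75.2 17.5
30.0 85.0 22.8
33.75 94.4 28.7
37.5 103.5 35.1
41.25 112.1 42.2
45.0 120.2 49.8
48.75 127.8 57.9
52.5 134.9 66.5
56.25 141.3 75.6
60.0 147.2 85.0
63.75 152.5 94.8
67.5 157.1 104.9
71.25 161.0 115.4
75.0 164.2 126.0
78.75 166.7 136.8
82.5 168.5 147.8
86.25 169.6 158.9
90.0 170.0 170.0
```

```bash
python3 -m crank '[[-1,0,0,0,0],[-1,0,0,0,0],[-1,0,0,0,0],[-1,0,0,0,0],[-1,0,0,0,0],[-1,0,0,0,0],[-1,0,0,0,0],[-1,0,0,0,0],[-1,0,0,0,0],[-1,0,0,0,0]]'
```

```text
time: 4.62
tool_pos: [0.5118, 0.3504, 0.4197]
tool_rot: [3.141, 0.0, 0.292]
contact_force: [0.8, -3.1, 1.1]
opening: 0.017
grip_force: 25.0
```

```bash
python3 -m crank '[[-1,0,11.1,0.4,0],[-1,0,22.2,1.5,0],[-1,0,33.2,3.3,0],[-1,0,44,5.8,0],[-1,0,54.6,9,0],[-1,0,65.1,12.9,0],[-1,0,75.2,17.5,0],[-1,0,85,22.8,0],[-1,0,94.4,28.7,0],[-1,0,103.5,35.1,0],[-1,0,112.1,42.2,0],[-1,0,120.2,49.8,0]]'
```

```text
time: 5.62
tool_pos: [0.5464, 0.2345, 0.3692]
tool_rot: [-3.141, 0.001, 0.292]
contact_force: [-2.3, 4.2, 4.1]
opening: 0.0172
grip_force: 25.0
```

```bash
python3 -m crank '[[-1,0,7.6,8.1,0],[-1,0,14.7,16.7,0],[-1,0,21.1,25.8,0],[-1,0,27,35.2,0],[-1,0,32.3,45,0],[-1,0,36.9,55.1,0],[-1,0,40.8,65.6,0],[-1,0,44,76.2,0],[-1,0,46.5,87,0],[-1,0,48.3,98,0],[-1,0,49.4,109.1,0],[-1,0,49.8,120.2,0]]'
python3 -m crank '[[-1,0,0,1,0],[-1,0,0,2,0],[-1,0,0,2,0]]'
```

```text
time: 6.62
tool_pos: [0.5606, 0.187, 0.2494]
tool_rot: [3.141, 0.0, 0.292]
contact_force: [-4.6, 3.5, 9.5]
opening: 0.0173
grip_force: 25.0
time: 6.87
tool_pos: [0.5606, 0.187, 0.2475]
tool_rot: [3.141, 0.001, 0.292]
contact_force: [-2.3, 2.9, 7.9]
opening: 0.0172
grip_force: 25.0
```

```bash
python3 -m crank '[[-1,0,0,1,0],[-1,0,0,2,0],[-1,0,0,3,0],[-1,0,0,3,0]]'
python3 - <<'E'
from h import *
from cell import vision
p,d=vision.read_camera("side");c=vision.get_calibration("side")
cv2.imwrite("pics/down.png",cv2.resize(p[180:360,260:480,::-1],None,fx=3,fy=3))
E
```

```text
time: 7.2
tool_pos: [0.5606, 0.1869, 0.2448]
tool_rot: [3.141, 0.0, 0.292]
contact_force: [-3.2, 3.0, 7.7]
opening: 0.017
grip_force: 25.0
```

View pics/down.png

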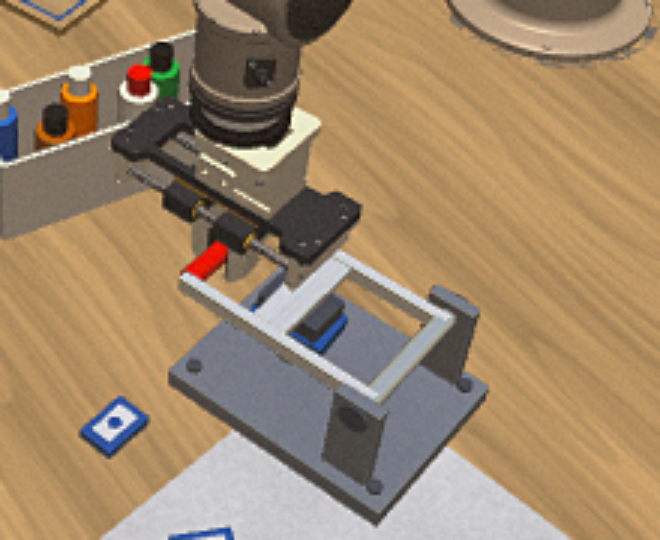

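The side crop shows the lever nearly level over the magnet, with the bar at crop (205,262) in the fingers. The force has not risen at a stop yet, so I push on gently.

```bash
python3 -m crank '[[-1,0,0,1,0],[-1,0,0,2,0],[-1,0,0,3,0],[-1,0,0,3,0]]'; python3 - <<'E'
from h import *
from cell import vision
p,d=vision.read_camera("side");c=vision.get_calibration("side")
for b in blobs(p,"red",(310,250,345,280),8): 
    print(b.mean(0),b.min(0),b.max(0))
    for z in (.085,.09,.095,.1,.11): print(z,ray(c,[b.mean(0)],z)[0].round(4), "press x", ((ray(c,[b.mean(0)],z)[0][:2]-[.5125,.349])@[-.287,.958]*1000).round(1))
E
```

```text
time: 7.58
tool_pos: [0.5605, 0.1869, 0.2431]
tool_rot: [3.141, -0.0, 0.292]
contact_force: [-7.0, 2.9, 18.7]
opening: 0.0171
grip_force: 25.0
[328.25       267.11111111] [320 261] [335 273]
0.085 [0.5788 0.1878 0.085 ] press x -173.5
0.09 [0.5818 0.1914 0.09  ] press x -170.9
0.095 [0.5848 0.195  0.095 ] press x -168.3
0.1 [0.5877 0.1986 0.1   ] press x -165.7
0.11 [0.5937 0.2058 0.11  ] press x -160.5
```

Force is up to 18.7 N, so the lever is at its stop. I follow the arc back up.

```bash
python3 -m crank '[[-1,0,-0.4,-11.1,0],[-1,0,-1.5,-22.2,0],[-1,0,-3.3,-33.2,0],[-1,0,-5.8,-44,0],[-1,0,-9,-54.6,0],[-1,0,-12.9,-65.1,0],[-1,0,-17.5,-75.2,0],[-1,0,-22.8,-85,0],[-1,0,-28.7,-94.4,0],[-1,0,-35.1,-103.5,0],[-1,0,-42.2,-112.1,0],[-1,0,-49.8,-120.2,0]]'
python3 -m crank '[[-1,0,-8.1,-7.6,0],[-1,0,-16.7,-14.7,0],[-1,0,-25.8,-21.1,0],[-1,0,-35.2,-27,0],[-1,0,-45,-32.3,0],[-1,0,-55.1,-36.9,0],[-1,0,-65.6,-40.8,0],[-1,0,-76.2,-44,0],[-1,0,-87,-46.5,0],[-1,0,-98,-48.3,0],[-1,0,-109.1,-49.4,0],[-1,0,-120.2,-49.8,0]]'
```

```text
time: 8.63
tool_pos: [0.5455, 0.2373, 0.3612]
tool_rot: [-3.139, 0.002, 0.292]
contact_force: [-1.1, 8.5, -7.7]
opening: 0.0176
grip_force: 25.0
time: 9.63
tool_pos: [0.5116, 0.3509, 0.413]
tool_rot: [3.14, -0.001, 0.291]
contact_force: [-0.0, -12.5, 4.8]
opening: 0.0172
grip_force: 25.0
```

```bash
python3 -m crank '[[-1,0,1,0,0],[1,0,1.5,0,0],[1,0,1.5,0,0],[1,0,1.5,0,0],[1,0,1.5,0,0],[1,0,1.5,0,0],[1,0,1.5,0,0],[1,0,1.5,0,0],[1,0,1.5,0,0],[1,0,1.5,0,0],[1,0,1.5,0,0],[1,0,1.5,0,0]]'
python3 -m crank '[[1,0,0,-15,0],[1,0,0,-45,0],[1,0,0,-70,0],[1,0,0,-85,0],[1,0,0,-85,0]]'
python3 -c "
from h import *
print(rel(.60,.19,.45,111.4),rel(.5403,.2582,.35,111.4))"
```

```text
time: 10.63
tool_pos: [0.5122, 0.3491, 0.4117]
tool_rot: [3.141, -0.0, 0.292]
contact_force: [-0.3, -0.2, -1.0]
opening: 0.0859
grip_force: 0.0
time: 11.05
tool_pos: [0.5121, 0.3491, 0.5009]
tool_rot: [-3.14, -0.007, 0.292]
contact_force: [0.8, -0.4, 0.9]
opening: 0.0919
grip_force: 0.0
([38.0, 177.7, 50.9], -1.6525) ([-0.3, 95.4, 150.8], -1.6525)
```

The lever is released and upright. I move over the magnet while turning, then look from there.

```bash
python3 -m crank '[[1,0,10,0,-0.12],[1,0,25,0,-0.24],[1,0,40,0,-0.36],[1,0,55,0,-0.48],[1,0,70,0,-0.6],[1,0,82,0,-0.72],[1,0,90,0,-0.84],[1,0,95.4,0,-0.96],[1,0,95.4,0,-1.08],[1,0,95.4,0,-1.2],[1,0,95.4,0,-1.32],[1,0,95.4,0,-1.44]]'
python3 -m crank '[[1,0,0,20,-0.12],[1,0,0,50,-0.21],[1,0,0,80,-0.21],[1,0,0,100,-0.21],[1,0,0,100,-0.21],[1,0,0,100,-0.21]]'
python3 - <<'E'
from h import *
from cell import vision,telemetry
c=vision.get_calibration("wrist");s=telemetry.observe();print(s["qpos"].round(2))
p,d=vision.read_camera("wrist");cv2.imwrite("pics/wmag.png",p[:,:,::-1])
for b in blobs(p,"blue",(0,0,560,420),40)[:3]: print("blue",b.mean(0),b.max(0),rect(c,b,.069))
print(rel(.5403,.2582,.221,111.4,s))
E
```

```text
time: 12.05
tool_pos: [0.5396, 0.2577, 0.4952]
tool_rot: [-3.14, 0.0, 1.738]
contact_force: [-0.6, -0.8, 0.3]
opening: 0.0918
grip_force: 0.0
time: 12.55
tool_pos: [0.5395, 0.2577, 0.3954]
tool_rot: [-3.138, -0.0, 1.942]
contact_force: [0.7, 0.2, 0.7]
opening: 0.0917
grip_force: 0.0
[ 0.32  0.48  1.33 -0.    1.33 -0.05]
blue [277.22439024 191.84390244] [299 224] [539.1 258.1  66.5  43.4 111.3]
blue [439.64 144.97] [463 168] [667.7 358.6  40.7  26.7 159.8]
blue [386.48924731 239.09139785] [406 252] [663.6 252.3  40.2  27.8  15.2]
([0.2, 1.5, 174.4], -0.0026)
```

View pics/wmag.png

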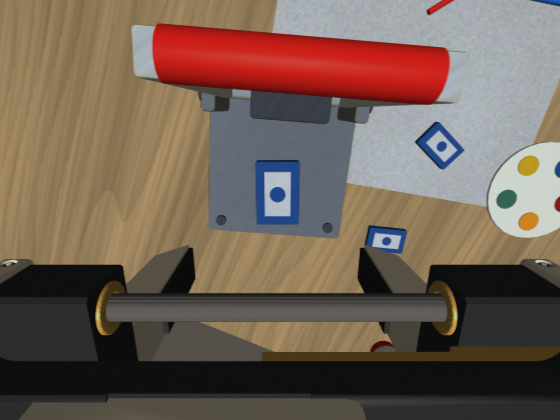

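The magnet at (277,192) is undisturbed and centred under the gripper. Its centre is (539.1,258.1) mm at 111.3°. I descend and grip.

```bash
python3 -m crank '[[1,0.2,0,30,0],[1,0.2,0,60,0],[1,0.2,0,90,0],[1,0.2,0,115,0],[1,0.2,0,138,0],[1,0.2,0,155,0],[1,0.2,0,167,0],[1,0.2,0,174,0],[1,0.2,0,174,0],[1,0.2,0,174,0]]' 20
python3 -m crank '[[0,0,0,0,0],[0,0,0,0,0],[0,0,0,0,0],[-1,0,0,0,0],[-1,0,0,0,0],[-1,0,0,0,0],[-1,0,0,0,0],[-1,0,0,0,0],[-1,0,0,0,0],[-1,0,0,0,0],[-1,0,0,0,0],[-1,0,0,0,0]]' 20
```

```text
time: 13.43
tool_pos: [0.5402, 0.2581, 0.2239]
tool_rot: [3.14, 0.0, 1.942]
contact_force: [0.3, -0.1, 0.1]
opening: 0.0917
grip_force: 0.0
time: 14.43
tool_pos: [0.5396, 0.2579, 0.2227]
tool_rot: [-3.142, 0.0, 1.942]
contact_force: [-0.2, -0.0, 0.2]
opening: 0.0438
grip_force: 20.0
```

The fingertips sit about 10 mm below the magnet's underside and would touch the plaque at a 1 cm hover. I regrip 6 mm higher.

```bash
python3 -m crank '[[0.3,0,0,0,0],[0.3,0,0,0,0],[0.3,0,0,0,0],[0.3,0,0,-3,0],[0.3,0,0,-6,0],[0.3,0,0,-6,0],[-1,0,0,-6,0],[-1,0,0,-6,0],[-1,0,0,-6,0],[-1,0,0,-6,0],[-1,0,0,-6,0],[-1,0,0,-6,0]]' 20
python3 -m crank '[[-1,0,0,0,0],[-1,0,0,0,0],[-1,0,0,0,0],[-1,0,0,0,0]]' 30
python3 -c "
from cell import telemetry;print(telemetry.observe()['tool_pos'])"
```

```text
time: 15.43
tool_pos: [0.5395, 0.2579, 0.2286]
tool_rot: [-3.141, 0.0, 1.942]
contact_force: [-0.4, -0.3, 0.6]
opening: 0.0437
grip_force: 20.0
time: 15.77
tool_pos: [0.5395, 0.2579, 0.2286]
tool_rot: [-3.141, 0.0, 1.942]
contact_force: [0.5, 0.7, 1.0]
opening: 0.0438
grip_force: 30.0
[0.5395427  0.25791252 0.22864213]
```

```bash
python3 -m crank '[[-1,0,0,-8,0],[-1,0,0,-25,0],[-1,0,0,-50,0],[-1,0,0,-75,0],[-1,0,0,-100,0],[-1,0,0,-125,0],[-1,0,0,-145,0],[-1,0,0,-158,0],[-1,0,0,-165,0],[-1,0,0,-165,0],[-1,0,0,-165,0]]'
python3 -c "
from h import *
print(rel(.456,-.266,.394,108.9))"
```

```text
time: 16.68
tool_pos: [0.5394, 0.2579, 0.3934]
tool_rot: [-3.141, 0.0, 1.942]
contact_force: [0.5, -0.1, 0.0]
opening: 0.044
grip_force: 30.0
([-458.0, -267.7, -0.4], 0.0411)
```

```bash
python3 -m crank '[[-1,-8,-5,0,0],[-1,-24,-14,0,0],[-1,-46,-27,0,0],[-1,-70,-41,0,0],[-1,-94,-55,0,0],[-1,-118,-69,0,0],[-1,-142,-83,0,0.01],[-1,-166,-97,0,0.01],[-1,-190,-111,0,0.02],[-1,-214,-125,0,0.02],[-1,-238,-139,0,0.02],[-1,-262,-153,0,0.02]]'
python3 -m crank '[[-1,-24,-14,0,0],[-1,-48,-28,0,0],[-1,-72,-42,0,0],[-1,-96,-56,0,0],[-1,-120,-70,0,0.01],[-1,-144,-84,0,0.01],[-1,-166,-97,0,0.02],[-1,-182,-107,0,0.02],[-1,-193,-113,0,0.02],[-1,-197,-115,0,0.02],[-1,-197,-115,0,0.02],[-1,-197,-115,0,0.02]]'
python3 - <<'E'
from h import *
from cell import vision,telemetry
s=telemetry.observe();print(rel(.4561,-.2661,.24,108.9,s))
E
```

```text
time: 17.68
tool_pos: [0.4909, -0.0434, 0.3926]
tool_rot: [-3.139, -0.001, 1.922]
contact_force: [0.5, -0.6, -0.6]
opening: 0.0437
grip_force: 30.0
time: 18.68
tool_pos: [0.4517, -0.2657, 0.3933]
tool_rot: [-3.141, -0.001, 1.902]
contact_force: [-1.0, -0.5, -0.5]
opening: 0.0439
grip_force: 30.0
([-2.0, 4.1, 153.3], 0.0012)
```

```bash
python3 -m crank '[[-1,-0.5,1,15,0],[-1,-1,2,40,0],[-1,-1.5,3,65,0],[-1,-2,4.1,90,0],[-1,-2,4.1,115,0],[-1,-2,4.1,135,0],[-1,-2,4.1,148,0],[-1,-2,4.1,153,0],[-1,-2,4.1,153,0],[-1,-2,4.1,153,0],[-1,-2,4.1,153,0]]'
python3 - <<'E'
from h import *
from cell import vision,telemetry
s=telemetry.observe();print(rel(.4561,-.2661,.1956,108.9,s))
ims=[]
for n in("wrist","side"):
    p,d=vision.read_camera(n);c=vision.get_calibration(n); ims.append(p)
    if n=="wrist":
        for b in blobs(p,"blue",(100,150,460,300),30)[:4]: print(b.mean(0),b.min(0),b.max(0))
cv2.imwrite("pics/f1.png",np.vstack([ims[0][150:330,160:400],cv2.resize(ims[1][110:230,200:360],(240,180))])[:,:,::-1].repeat(1.6.__ceil__(),0).repeat(2,1)[:600*2])
E
python3 -c "
import cv2;a=cv2.imread('pics/f1.png');print(a.shape);cv2.imwrite('pics/f1b.png',cv2.resize(a,(400,600)))"
```

```text
time: 19.6
tool_pos: [0.4567, -0.2667, 0.2419]
tool_rot: [3.14, 0.002, 1.902]
contact_force: [-0.3, -0.2, -0.4]
opening: 0.044
grip_force: 30.0
([0.8, -0.5, 46.3], 0.0018)
[275.74193548 232.60910816] [231 170] [321 293]
[275.83950617 279.92592593] [261 267] [291 293]
(720, 480, 3)
```

View pics/f1b.png

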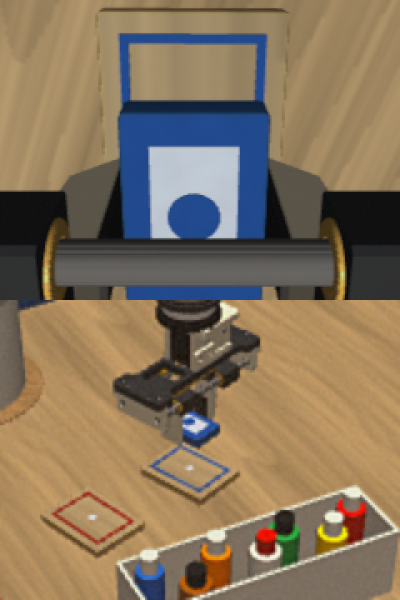

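The magnet is held level and aligned above the blue frame; its near top edge is at about crop row 114, and the red plaque is clear. I descend to the hover, then check the centring and height.

```bash
python3 -m crank '[[-1,0.4,-0.3,8,0],[-1,0.8,-0.5,18,0],[-1,0.8,-0.5,28,0],[-1,0.8,-0.5,36,0],[-1,0.8,-0.5,42,0],[-1,0.8,-0.5,45,0],[-1,0.8,-0.5,46,0.002],[-1,0.8,-0.5,46,0.002],[-1,0.8,-0.5,46,0.002],[-1,0.8,-0.5,46,0.002]]'
python3 - <<'E'
from h import *
from cell import vision,telemetry
s=telemetry.observe();print(rel(.4561,-.2661,.1956,108.9,s))
p,d=vision.read_camera("wrist");c=vision.get_calibration("wrist")
T=Ro.from_euler("xyz",s["tool_rot"])
tool=lambda uv,z:(T.inv().apply(ray(c,uv,z)-s["tool_pos"])*1000).round(1)[:,:2].tolist()
g=np.array(p[:,:,:3]).astype(int)
for u in (255,276,297): print(u,[(r,*g[r,u]) for r in range(150,232,2)])
z=s["tool_pos"][2]-.1596
print("face edge rows 212..222 -> tool x",tool([(276,r) for r in range(208,224,2)],z))
print("frame rows",tool([(276,r) for r in range(176,200,4)],.012))
side,_=vision.read_camera("side")
cv2.imwrite("pics/f2.png",np.vstack([cv2.resize(p[140:300,180:380],(560,448))[:300],cv2.resize(side[140:215,230:330],(400,300)).copy() if 0 else cv2.resize(side[140:215,215:355],(560,300))])[:,:,::-1])
E
```

```text
time: 20.53
tool_pos: [0.4556, -0.2663, 0.1951]
tool_rot: [3.141, 0.001, 1.9]
contact_force: [0.4, 0.1, -0.8]
opening: 0.0438
grip_force: 30.0
([0.1, 0.5, -0.5], -0.0008)
255 [(150, np.int64(157), np.int64(133), np.int64(95)), (152, np.int64(156), np.int64(132), np.int64(94)), (154, np.int64(154), np.int64(130), np.int64(94)), (156, np.int64(153), np.int64(129), np.int64(93)), (158, np.int64(151), np.int64(128), np.int64(92)), (160, np.int64(150), np.int64(126), np.int64(91)), (162, np.int64(149), np.int64(126), np.int64(90)), (164, np.int64(148), np.int64(125), np.int64(90)), (166, np.int64(146), np.int64(123), np.int64(89)), (168, np.int64(74), np.int64(59), np.int64(38)), (170, np.int64(88), np.int64(70), np.int64(45)), (172, np.int64(164), np.int64(144), np.int64(99)), (174, np.int64(163), np.int64(142), np.int64(105)), (176, np.int64(163), np.int64(142), np.int64(107)), (178, np.int64(162), np.int64(142), np.int64(106)), (180, np.int64(163), np.int64(143), np.int64(107)), (182, np.int64(163), np.int64(142), np.int64(106)), (184, np.int64(162), np.int64(142), np.int64(106)), (186
[... 4874 characters left out ...]
t64(55)), (214, np.int64(16), np.int64(34), np.int64(57)), (216, np.int64(17), np.int64(36), np.int64(62)), (218, np.int64(29), np.int64(64), np.int64(114)), (220, np.int64(33), np.int64(73), np.int64(135)), (222, np.int64(34), np.int64(73), np.int64(141)), (224, np.int64(33), np.int64(73), np.int64(142)), (226, np.int64(34), np.int64(74), np.int64(142)), (228, np.int64(34), np.int64(74), np.int64(143)), (230, np.int64(34), np.int64(74), np.int64(143))]
face edge rows 212..222 -> tool x [[37.1, -0.4], [36.1, -0.4], [35.2, -0.4], [34.2, -0.4], [33.2, -0.4], [32.2, -0.4], [31.2, -0.4], [30.2, -0.4]]
frame rows [[47.4, -0.3], [45.3, -0.3], [43.1, -0.3], [40.9, -0.3], [38.7, -0.3], [36.5, -0.3]]
```

View pics/f2.png

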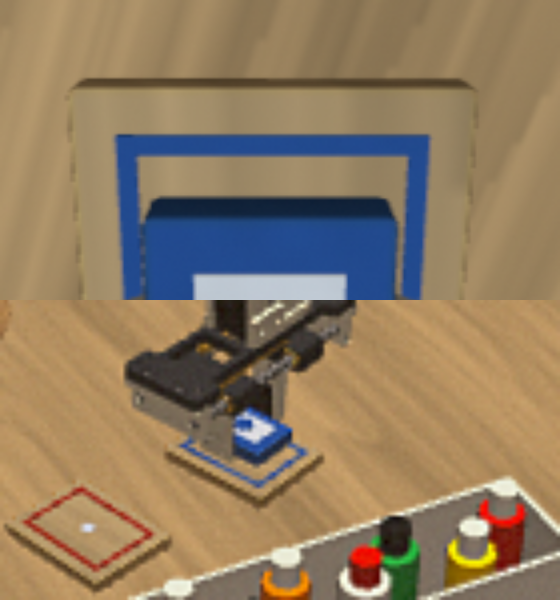

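The magnet hovers centred to under 1 mm in the blue frame (frame x 117–429, magnet x 146–396 in the crop) with no contact. I make a final sub-millimetre trim, settle and hand in.

```bash
python3 -m crank '[[-1,0.5,0.4,-0.5,0],[-1,0.5,0.4,-0.5,0],[-1,0.5,0.4,-0.5,0],[-1,0.5,0.4,-0.5,0],[-1,0.5,0.4,-0.5,0],[-1,0.5,0.4,-0.5,0],[-1,0.5,0.4,-0.5,0],[-1,0.5,0.4,-0.5,0]]'
python3 -c "
from cell import ticket;print(ticket.hand_in())"
```

```text
time: 21.3
tool_pos: [0.4557, -0.2656, 0.1952]
tool_rot: [-3.142, 0.0, 1.9]
contact_force: [0.5, 0.0, 0.2]
opening: 0.0437
grip_force: 30.0
the job is handed in; nothing more can be done
None
```

The job is handed in at 21.3 s: the lever went down to its stop and was brought back up, and by my measurements the blue magnet is held still and level about 1 cm above the blue-framed plaque, centred to within about 1 mm.

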